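# Pack the two-tier supply box

### The arm

A 6-joint arm with a two-finger parallel gripper is mounted at the origin on a cart in front of the work surface, level with it; the furniture and walls round the work are solid. World frame = base frame: x ahead of the robot, y to its left, z up, the work surface at z = 0. Lengths are in m, angles in rad, forces in N, time in s.
With the tool pointing down it reaches from about 0.3 to 0.875 m from the base axis. Payload 6.4 kg.
Tool frame: the origin (TCP) lies at the very end of the fingers, on their centre line; the grasp point (between the pads) lies 19 mm behind it; z points along the fingers, y is the line along which they close (so a half turn about z gives the same grasp; the last joint's range is limited). The gripper opens to 85 mm and grips with 20 to 120 N. Pads are 22 mm wide; open, the fingers measure 114 mm over their backs; the gripper's body (76 mm by 85 mm) begins 54 mm behind the grasp point. The pads swing forward as they close: fully open they stand 13 mm farther back than shut.
Start: joints at [-1.391, 0.181, 1.607, -0, 1.354, -0.206], TCP at [0.216, -0.533, 0.231] pointing down, gripper open.
Joint ranges: [-2.99, 2.99], [-0.89, 2.07], [0.3, 2.58], [-1.14, 4.28], [0, 2.63], [-3.12, 3.12]. Speed limits (rad/s): [2.57, 2.57, 3.01, 3.14, 3.14, 3.14].

### API

Orientations are given as a unit quaternion [w, x, y, z].
In Python, from bench import ctrl, camera, calibration, order, outline_of gives the robot as it stands.
- The arm moves only by the tool move_arm, never from a script. Its argument "series" is a list that holds one entry, the list of rows, each a list of 5 numbers: the opening, from 0 (shut) to 1 (fully open), then the shift along the tool's x, y, z in mm, then the turn about the tool's z in rad. A call has exactly 10 rows; each row is the pose to reach, as a shift and turn from the pose commanded when the call began, along the tool's axes at that moment; what a row does not reach only later rows make up. A row lasts 1/12 s, in which the tool goes at most 41.7 mm and 7.16 degrees, less where a joint would pass 70% of its speed; a pose out of reach is approached as far as the arm can. A call with a gripper value outside its range is refused whole. The fingers move at their own pace and stop on an object; the grip force is fixed at half the most. Time passes only in rows, so rows that repeat a pose let the fingers close, or fill a call up. It gives the time, the measured TCP pose, the force, the opening and the grip force at its end, in the units of the state.
- ctrl.get_obs(): the state, without advancing time (a new reading comes with each control period).
- camera(name): name is "scene" or "side" or "wrist"; returns (picture, depth): 480x640x3 uint8, blue, green, red; 480x640 float32, m along the optical axis (not along the pixel's ray), 0 where there is no reading.
- calibration(name): a dict with "intrinsics" (3x3 intrinsics, pixels), "rvec" (rotation vector, rad) and "tvec" (3), from world to camera coordinates, as OpenCV has them. Camera axes: x right, y down, z forward; pixel columns grow to the right and rows downward; lengths in m; the calibration is good to about 2 mm. A picture is of the moment at which its call begins: read the wrist's pose just before it. calibration takes no time and is no camera call; for the wrist camera it gives the pose at the moment of the call.
- order.hand_in(): hands the job in; it is judged then, once.
Trained networks look in the newest picture that a camera, given by its name, has taken for a name from the list of things; names that differ only in an ending like _2 or _b are one class to them, and where a whole thing is asked for, a point or a joint stands for the part that bears it (a point fixed in the world has none). Each returns a list of dicts, best first, with "conf" (0 to 1); they miss things now and then, are a little off and sometimes report something else, mostly with a low value. They report only what shows in the picture. A call takes as long as a camera call. They do not tell look-alikes from the thing itself.
- outline_of(target, camera): "region" (480x640 bool, what is visible of it) and "bbox" ([centre column, centre row, width, height] in pixels, round what is visible of it).
The state is a dict: "time_s": time; "q": joint angles; "dq": joint speeds; "joint_efforts": joint torques, N m; "eef_pos": TCP position; "eef_rot": TCP orientation; "wrist_force": force on the tool from outside, world axes, zero at the start; "torque": the same for the moment, N m; "opening": opening from 0.0 (shut) to 1.0 (fully open); "grasp_force": force on a finger pad.
Only numpy, scipy, OpenCV 4.12 (cv2) and the standard library are available. Lean on these libraries where they do the work, as an engineer would, in place of code of your own. Each camera call takes 0.05 s, during which the arm holds its last target. There are 200 camera calls.

### The job

Pack the grey supply box for the front desk. Lay both staplers flat on its bottom, one on each side of the rib and lengthwise with it, then set the carry tray squarely on the box so that it sits flush all round, and only then stand the glue stick upright in the tray's square corner well and the rubber stamp upright on its foot in the oblong bay at the opposite corner. Leave the bottle, the eraser and the sharpener where they are.

Things in the scene. Friction and masses are not known exactly. Their poses are not given: they have to be found in the camera images.
- box: Open grey box, does not shift; 182 (x) x 166 (y) mm, rolled rim 3.5 mm wider, 72 mm high; inside 170 x 154, floor 4 mm thick. A rib along x at y = 0 (4 mm wide, top at z = 13 mm) parts the floor into two lanes, centred at y = +39 and -39 mm, each for one stapler lying along x. Paper card on each long side. Origin: centre of the underside, z up.
- tray: Grey tray, 0.3 kg, origin centre of underside. Foot 156 (x) x 140 x 8 mm enters the box's mouth (7 mm play); flange 182x166 rests on its rim, x along the box's x, either way round (origin then 64 mm over the box's). Handle bar along x at the middle: 110 long, 12 thick, z 60-74 mm, open below. Floors z 12, walls to z 34. Well 48x48 at (63, 55) mm; stamp bay 52 (x) x 77 (y) at (-61, -40.5).
- stapler_1: Desk stapler, blue top, 0.21 kg: 34 mm wide (its x), 140 mm long (its y), 53 mm high. Origin: centre of the underside, z up. Its arm, 24 mm wide in x from z = 30 to 53 mm, is the place to grip, across x at the middle of the length; it is rigid (the arm does not move).
- stapler_2: Desk stapler, red top, otherwise exactly the same as the other one (34 x 140 x 53 mm, arm 24 mm wide from z = 30 to 53 mm). Either stapler may lie in either lane of the box.
- glue_stick: White and red glue stick with its cap on, standing on end: cylinder 24 mm in diameter, 92 mm high. Origin: centre of the underside, z up along the stick.
- stamp: Wooden rubber stamp standing on its foot: foot 24 mm (its x) by 50 mm (its y), 14 mm high; on it a round knob handle up to 24 mm in diameter, up to z = 60 mm. Origin: centre of the underside, z up. In its bay the foot's long side (y) lies along the tray's y.
- bottle: White bottle with a red cap, 44 mm in diameter, 113 mm high, standing on the desk; stays there. Origin: centre of the underside.
- eraser: Eraser in a blue card sleeve, 20 x 42 x 12 mm, lying on the desk; stays there. Origin: centre of the underside.
- sharpener: Small pencil sharpener, 16 x 25 x 12 mm, on the desk; stays there. Origin: centre of the underside.
Things that resemble listed ones, but are neither listed nor needed, are in the scene too. Leave any red look-alike of the tray alone.

How it is judged:
On the way, in this order (a step that is already met when the one before it is completed fails the run):
1. both staplers lie flat in the bottom of the box, one in each lane (x of stapler_1 in the frame of box between -0.02 and 0.02 m and z of stapler_1 in the frame of box between 0 and 0.009 m and angle between each of stapler_1, stapler_2's own z axis and vertical below 0.06 rad and angle between the y axis of each of stapler_1, stapler_2 and the x axis of box, either way round below 0.3 rad and x of stapler_2 in the frame of box between -0.02 and 0.02 m and z of stapler_2 in the frame of box between 0 and 0.009 m and ((y of stapler_1 in the frame of box between 0.015 and 0.065 m and y of stapler_2 in the frame of box between -0.065 and -0.015 m) or (y of stapler_1 in the frame of box between -0.065 and -0.015 m and y of stapler_2 in the frame of box between 0.015 and 0.065 m)) and contact force between the fingers and stapler_1 below 0.2 N and contact force between the fingers and stapler_2 below 0.2 N), for 0.2 s.
2. the tray sits flush on the box, let go (x of tray in the frame of box between -0.01 and 0.01 m and y of tray in the frame of box between -0.01 and 0.01 m and z of tray in the frame of box between 0.061 and 0.067 m and angle between tray's own z axis and vertical below 0.03 rad and angle between the x axis of tray and the x axis of box, either way round below 0.12 rad and contact force between the fingers and tray below 0.2 N), for 0.2 s.
3. the glue stick stands in its well and the stamp in its bay, let go (x of glue_stick in the frame of tray between 0.049 and 0.077 m and y of glue_stick in the frame of tray between 0.041 and 0.069 m and z of glue_stick in the frame of tray between 0.009 and 0.016 m and angle between each of glue_stick, stamp's own z axis and vertical below 0.08 rad and x of stamp in the frame of tray between -0.08 and -0.042 m and y of stamp in the frame of tray between -0.06 and -0.02 m and z of stamp in the frame of tray between 0.009 and 0.016 m and contact force between the fingers and glue_stick below 0.2 N and contact force between the fingers and stamp below 0.2 N), for 0.2 s.
At the end, for the whole second after the job is handed in: Staplers flat on the box floor, one per lane (15-65 mm off the rib), 20 mm lengthwise, 0.3 rad; tray on the rim within 3 mm height, 10 mm sideways, 0.03 rad level, 0.12 rad yaw; glue stick (14 mm) and stamp (19 mm) upright within 0.08 rad on the floors of their wells; all released, at rest (all of step 1 and all of step 2 and all of step 3 and linear speed of each of stapler_1, stapler_2, tray, glue_stick, stamp below 0.02 m/s); the robot touches nothing.
It fails at once if the white bottle is moved by more than 30 mm or tipped (distance of bottle from where it was at the start of the episode above 0.03 m or angle between bottle's own z axis and vertical above 0.5 rad).
It fails at once if the eraser is moved by more than 30 mm or tipped (distance of eraser from where it was at the start of the episode above 0.03 m or angle between eraser's own z axis and vertical above 0.5 rad).
It fails at once if the pencil sharpener is moved by more than 30 mm or tipped (distance of sharpener from where it was at the start of the episode above 0.03 m or angle between sharpener's own z axis and vertical above 0.5 rad).
It fails at once if the glue stick or the stamp is put into the tray before the tray is on the box (((x of glue_stick in the frame of tray between 0.049 and 0.077 m and y of glue_stick in the frame of tray between 0.041 and 0.069 m and z of glue_stick in the frame of tray between 0.009 and 0.016 m and angle between glue_stick's own z axis and vertical below 0.08 rad) or (x of stamp in the frame of tray between -0.08 and -0.042 m and y of stamp in the frame of tray between -0.06 and -0.02 m and z of stamp in the frame of tray between 0.009 and 0.016 m and angle between stamp's own z axis and vertical below 0.08 rad)) and (z of tray in the frame of box below 0.055 m or horizontal distance between tray and box above 0.03 m)).
It also fails if it takes over 128 s, if anything falls off the work surface, if the arm or the gripper's body presses on something with over 40 N, if the wrist force passes 120 N, or if a joint passes its speed limit or range.

## Working session

There is one attempt and no reset: what is moved stays moved. The work goes in short steps, Python scripts to look and compute and a tool call to move; the robot and the scene stay as the last step left them, time stands still between calls to the robot, and variables do not carry over. Pictures are saved under pics/ and viewed, at most 14 in all, crops included, and the job is handed in when it is done.

Besides the shell and the picture viewer there is one more tool, called after "Request:" as name([rows], argument=value, ...), one row to a line, values as JSON. move_arm: Moves the arm, as the interface text tells. Its arguments: {"type":"object","properties":{"series":{"type":"array","items":{"type":"array","items":{"type":"array","items":{"type":"number"}}}}},"required":["series"]}

```bash
mkdir -p pics; ls
cat > h.py <<'E'
import numpy as np, cv2
from bench import ctrl, camera, calibration, order, outline_of
def cal(n):
    c=calibration(n); R=cv2.Rodrigues(np.array(c["rvec"],float))[0]
    return np.array(c["intrinsics"]),R,np.array(c["tvec"],float).ravel()
def cloud(n,d,c=None):
    K,R,t=c or cal(n); v,u=np.mgrid[:480,:640]
    P=np.stack([(u-K[0,2])/K[0,0]*d,(v-K[1,2])/K[1,1]*d,d],-1)
    W=(P-t)@R; W[d<=0]=np.nan
    return W
E
python3 - <<'E'
from h import *
o=ctrl.get_obs(); print(o['time_s'],o['eef_pos'],o['eef_rot'],o['opening'])
for n in ("scene","side"):
    p,d=camera(n); cv2.imwrite(f"pics/{n}0.png",p); np.save(f"{n}0.npy",d); W=cloud(n,d)
    K,R,t=cal(n); print(n,"campos",-R.T@t)
    for k in ("box","tray","stapler_1","glue_stick","stamp","bottle","eraser","sharpener"):
        for r in outline_of(k,n):
            m=r["region"]; w=W[m]; w=w[np.isfinite(w[:,0])]
            if len(w)==0: continue
            q=w[w[:,2]>w[:,2].max()-.012]
            print(k,round(r["conf"],2),np.round(r["bbox"]),"med",np.round(np.median(w,0),3),"max z",w[:,2].max().round(3),"rng",np.round(np.percentile(w,[3,97],axis=0)[:,:2],3).tolist())
E
```

```text
pics
0.0 [ 0.21629155 -0.5321634   0.23037275] [-8.96623602e-04  9.81447619e-01  1.91728371e-01  1.88687487e-06] 0.9982915976750044
scene campos [-0.07499008 -1.06562243  0.62791227]
box 0.72 [387. 289. 102.  70.] med [ 0.599 -0.262  0.034] max z 0.291 rng [[0.48, -0.303], [0.658, -0.124]]
tray 0.79 [281. 234.  30.  24.] med [0.484 0.229 0.027] max z 0.075 rng [[0.451, 0.18], [0.544, 0.285]]
tray 0.56 [221. 204.  55.  21.] med [0.396 0.559 0.021] max z 0.258 rng [[0.297, 0.478], [0.506, 0.663]]
tray 0.37 [376. 344.  32.  24.] med [ 0.403 -0.392  0.049] max z 0.054 rng [[0.39, -0.402], [0.44, -0.375]]
stapler_1 0.89 [378. 341.  29.  23.] med [ 0.404 -0.393  0.05 ] max z 0.383 rng [[0.39, -0.403], [0.441, -0.378]]
stapler_1 0.64 [380. 249.  51.  22.] med [ 0.685 -0.011  0.033] max z 0.055 rng [[0.626, -0.026], [0.752, 0.008]]
glue_stick 0.6 [256. 213.   3.  30.] med [0.455 0.386 0.047] max z 0.094 rng [[0.447, 0.379], [0.467, 0.397]]
bottle 0.72 [450. 296.  18.  20.] med [ 0.602 -0.398  0.096] max z 0.114 rng [[0.592, -0.407], [0.619, -0.384]]
bottle 0.57 [387. 287. 100.  70.] med [ 0.
[... 728 characters left out ...]
 rng [[0.395, -0.409], [0.516, -0.364]]
glue_stick 0.87 [349. 317.  16.  35.] med [0.461 0.404 0.061] max z 0.095 rng [[0.45, 0.39], [0.471, 0.408]]
stamp 0.66 [321. 178.  66.  50.] med [ 0.563 -0.243  0.035] max z 0.076 rng [[0.474, -0.297], [0.654, -0.116]]
stamp 0.52 [341. 221.   7.  24.] med [ 0.49  -0.001  0.015] max z 0.061 rng [[0.479, -0.037], [0.502, 0.018]]
bottle 0.87 [310. 142.  12.  26.] med [ 0.612 -0.377  0.066] max z 0.115 rng [[0.596, -0.391], [0.631, -0.365]]
sharpener 0.5 [292. 330.  16.  10.] med [0.6   0.407 0.009] max z 0.014 rng [[0.579, 0.392], [0.619, 0.414]]
sharpener 0.44 [307. 225.  13.   4.] med [0.592 0.003 0.008] max z 0.017 rng [[0.58, -0.021], [0.604, 0.013]]
```

```bash
python3 -c "
import cv2,numpy as np
a=cv2.imread('pics/scene0.png')[150:400,150:500];b=cv2.imread('pics/side0.png')[110:480,180:480]
cv2.imwrite('pics/a.png',cv2.resize(a,None,fx=2.28,fy=2.28,interpolation=2));cv2.imwrite('pics/b.png',cv2.resize(b,None,fx=1.6,fy=1.6,interpolation=2))"
```

```text
(no output)
```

View pics/a.png

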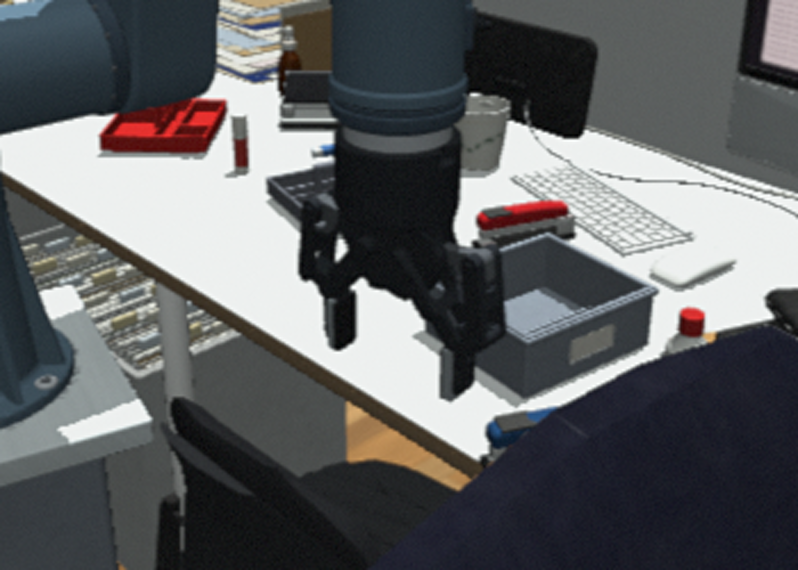

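View pics/b.png

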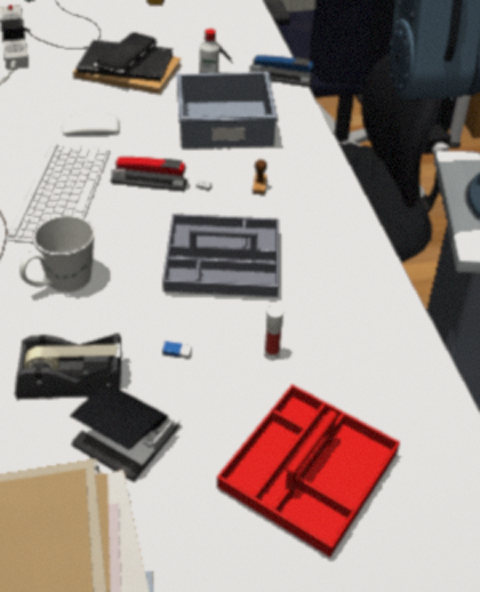

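Side view (crop of 640x480; full-picture pixels): the red tray (372,405) is the look-alike. The grey tray with the handle bar (316,271) fits the description. Blue stapler is at (356,154), red stapler (272,220), stamp (341,221), sharpener (307,225), glue stick (349,317), eraser (292,330) and bottle (310,142). I'll fit the poses from depth next.

```bash
cat >> h.py <<'E'
def fit(W,lo,hi,x0,x1,y0,y1):
    w=W.reshape(-1,3); w=w[np.isfinite(w[:,0])]
    w=w[(w[:,2]>lo)&(w[:,2]<hi)&(w[:,0]>x0)&(w[:,0]<x1)&(w[:,1]>y0)&(w[:,1]<y1)]
    if len(w)<5: return None
    (cx,cy),(a,b),ang=cv2.minAreaRect((w[:,:2]*1000).astype(np.float32))
    return len(w),np.round([cx,cy,a,b,ang],1)
def rel(x,y,z,yaw=None):
    """tool-axes shift mm & turn to bring the TCP to x,y,z, closing line (tool y) along world angle yaw (mod pi)"""
    o=ctrl.get_obs(); q=o['eef_rot']; 
    from scipy.spatial.transform import Rotation as Ro
    R=Ro.from_quat([q[1],q[2],q[3],q[0]]).as_matrix()
    s=R.T@(np.array([x,y,z])-o['eef_pos'])*1000
    cur=np.arctan2(R[1,1],R[0,1]); t=0
    if yaw is not None: t=-((yaw-cur+np.pi/2)%np.pi-np.pi/2)
    return np.round(s,1),round(t,3),'q6',round(o['q'][5],2),'yaw',round(cur,3)
E
python3 - <<'E'
from h import *
W=cloud("side",np.load("side0.npy"))
for k,a in dict(box=(.066,.08,.45,.68,-.32,-.1),tray=(.029,.04,.44,.65,.1,.31),bar=(.068,.08,.44,.65,.1,.31),
  st1=(.046,.06,.38,.54,-.42,-.34),st1all=(.012,.06,.38,.54,-.42,-.34),st2=(.046,.06,.61,.78,-.05,.05),st2all=(.012,.06,.61,.78,-.05,.05),
  stampfoot=(.008,.018,.46,.52,-.04,.04),knob=(.045,.07,.46,.52,-.04,.04),glue=(.085,.1,.43,.49,.36,.43),bottle=(.1,.12,.58,.65,-.42,-.34)).items(): print(k,fit(W,*a))
t=[(0.455,-.387,.26)]
# long direction from covariance
w=W.reshape(-1,3);w=w[np.isfinite(w[:,0])]
for b in((.38,.54,-.42,-.34),(.61,.78,-.05,.05)):
    m=(w[:,0]>b[0])&(w[:,0]<b[1])&(w[:,1]>b[2])&(w[:,1]<b[3])&(w[:,2]>.045)&(w[:,2]<.06);p=w[m][:,:2]
    e,v=np.linalg.eigh(np.cov(p.T)); print(p.mean(0),np.degrees(np.arctan2(v[1,1],v[0,1])),p.min(0),p.max(0))
print(rel(.455,-.387,.26,0.02+np.pi/2))
E
```

```text
box (440, array([ 567. , -205.5,  188.4,  182.3,    7.6]))
tray (706, array([546.1, 203.1, 180.1, 174.3,   0.9]))
bar (169, array([545.3, 204.1, 108.1,  17.4,   0. ]))
st1 (140, array([ 454.6, -391.9,   32.7,  122.3,   82.8]))
st1all (411, array([ 457.8, -392.1,   37.7,  133. ,   81. ]))
st2 (229, array([688.3,  -0. ,  29.6, 123.6,  84.3]))
st2all (588, array([693.8,   1. ,  38.8, 135.5,  80.4]))
stampfoot (67, array([491. ,  -6.1,  50.2,  23. ,  84.6]))
knob (48, array([490.2,  -5.1,  18.9,  19.9,  37.3]))
glue (82, array([459.9, 396.3,  20.3,  26.4,   0.9]))
bottle (40, array([ 610.3, -386. ,   20.2,   28.4,    4.5]))
[ 0.45033063 -0.39002782] 169.79607682887632 [ 0.39455288 -0.41138373] [ 0.51463684 -0.36962953]
[0.68441245 0.00149051] 175.3206917210284 [ 0.62626368 -0.01487221] [0.75172188 0.0186103 ]
(array([275.9, -45.3, -28.7]), np.float64(0.366), 'q6', np.float64(-0.21), 'yaw', np.float64(-1.185))
```

Request:
move_arm([
  [[1, 40, -6, -4, 0.1], [1, 80, -12, -8, 0.2], [1, 120, -18, -12, 0.3], [1, 160, -24, -17, 0.4], [1, 200, -30, -21, 0.5], [1, 240, -36, -25, 0.537], [1, 274, -42, -29, 0.537], [1, 274, -42, -29, 0.537], [1, 274, -42, -29, 0.537], [1, 274, -42, -29, 0.537]],
])

```text
time_s: 1.73
eef_pos: [0.4542, -0.3907, 0.26]
eef_rot: [0.0, 0.997, -0.075, -0.0]
wrist_force: [-0.1, -0.5, -0.3]
opening: 1.002
grasp_force: 0.0
```

```bash
cat >> h.py <<'E'
def look(name,save=True):
    o=ctrl.get_obs(); c=cal("wrist"); p,d=camera("wrist"); W=cloud("wrist",d,c)
    if save: cv2.imwrite(f"pics/{name}.png",p)
    return p,W
E
python3 - <<'E'
from h import *
p,W=look("w1")
o=ctrl.get_obs(); print(o['time_s'],o['eef_pos'],o['q'])
print(fit(W,.045,.06,.36,.55,-.45,-.34),fit(W,.01,.06,.36,.55,-.45,-.34)); print(fit(W,.068,.08,.45,.68,-.32,-.1))
print(fit(W,.025,.06,.36,.55,-.45,-.34))
w=W.reshape(-1,3); w=w[np.isfinite(w[:,0])]; print(w.min(0),w.max(0))
E
```

```text
1.7833 [ 0.4536651  -0.39115198  0.25995918] [-9.09263427e-01  2.11713017e-01  1.51217208e+00 -4.12932503e-04
  1.41829749e+00  8.13355161e-01]
(2854, array([ 452.1, -397.6,   24.5,  126.5,   79.2])) (3403, array([ 456.5, -398.1,   32.7,  136.4,   79.1]))
(6817, array([ 565.1, -210.6,  189.1,  173.8,    7.6]))
(3088, array([ 455.3, -400.1,   32.2,  133.1,   81.2]))
[-0.69540474 -1.41272359 -0.76456006] [0.69287914 1.15092595 0.35577534]
```

View pics/w1.png

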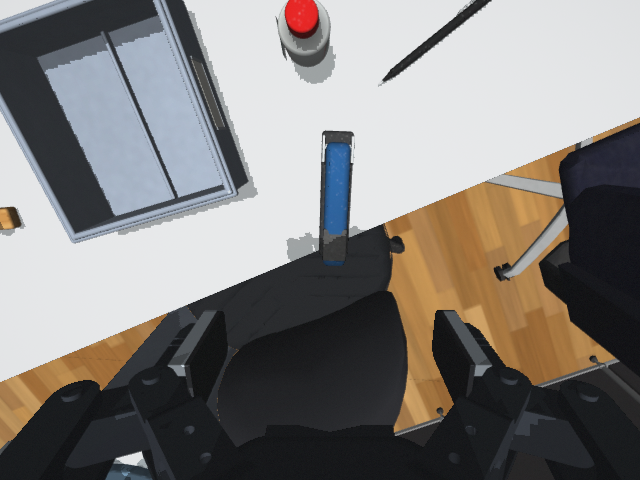

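The blue stapler is at (337,195) and the box is fully visible, with both footprints matching the listed sizes. Descending to grip the stapler.

Request:
move_arm([
  [[1, 3, 6.5, 40, 0.03], [1, 3, 6.5, 80, 0.03], [1, 3, 6.5, 120, 0.03], [1, 3, 6.5, 160, 0.03], [1, 3, 6.5, 195, 0.03], [1, 3, 6.5, 220, 0.03], [1, 3, 6.5, 238, 0.03], [1, 3, 6.5, 238, 0.03], [0, 3, 6.5, 238, 0.03], [0, 3, 6.5, 238, 0.03]],
])

```text
time_s: 2.62
eef_pos: [0.4564, -0.3992, 0.0237]
eef_rot: [0.001, 0.996, -0.091, 0.001]
wrist_force: [-0.3, -0.3, 0.9]
opening: 0.753
grasp_force: 0.0
```

Request:
move_arm([
  [[0, 0, 0, 0, 0], [0, 0, 0, 0, 0], [0, 0, 0, 0, 0], [0, 0, 0, 0, 0], [0, 0, 0, 0, 0], [0, 0, 0, -20, 0], [0, 0, 0, -60, 0], [0, 0, 0, -100, 0], [0, 0, 0, -130, 0], [0, 0, 0, -140, 0]],
])

```text
time_s: 3.45
eef_pos: [0.4584, -0.3998, 0.1684]
eef_rot: [0.003, 0.996, -0.09, 0.003]
wrist_force: [1.3, -1.1, -1.4]
opening: 0.264
grasp_force: 59.8
```

Run:
```python
from h import *
o=ctrl.get_obs(); print(o['time_s'],o['eef_pos'],o['opening'],o['grasp_force'],o['wrist_force'])
b=np.array([.5651,-.2106]);y=np.radians(7.6);R=np.array([[np.cos(y),-np.sin(y)],[np.sin(y),np.cos(y)]])
for s in(-.036,.036):
    p=b+R@[0,s]; print(s,p,rel(*p,.165,y+np.pi/2), 'deep',.030)
```

```text
3.45 [ 0.4584268  -0.39978135  0.16842432] 0.26444935352199217 59.75480642169714 [ 1.31075021 -1.08685798 -1.36988459]
-0.036 [ 0.56986123 -0.24628376] (array([  82. , -171.1,    2.9]), np.float64(-0.313), 'q6', np.float64(0.84), 'yaw', np.float64(-1.752)) deep 0.03
0.036 [ 0.56033877 -0.17491624] (array([  59.8, -239.5,    2.4]), np.float64(-0.313), 'q6', np.float64(0.84), 'yaw', np.float64(-1.752)) deep 0.03
```

Request:
move_arm([
  [[0, 16, -34, 3, -0.1], [0, 33, -68, 3, -0.2], [0, 49, -102, 3, -0.3], [0, 66, -137, 3, -0.313], [0, 82, -171, 3, -0.313], [0, 82, -171, 3, -0.313], [0, 82, -171, 3, -0.313], [0, 82, -171, 3, -0.313], [0, 82, -171, 3, -0.313], [0, 82, -171, 3, -0.313]],
])

```text
time_s: 4.28
eef_pos: [0.5671, -0.2453, 0.1589]
eef_rot: [-0.0, 0.998, 0.065, -0.0]
wrist_force: [-0.7, -0.2, -2.2]
opening: 0.262
grasp_force: 59.8
```

Run:
```python
from h import *
print(rel(.56986,-.24628,.028,np.radians(97.6)))
p,W=look("w2")
w=W.reshape(-1,3)
print(fit(W,.068,.08,.42,.72,-.35,-.08))
```

```text
(array([  2.7,   1.3, 130.9]), np.float64(-0.003), 'q6', np.float64(0.84), 'yaw', np.float64(-1.441))
(11829, array([ 565.5, -210.6,  188.4,  173. ,    7.5]))
```

View pics/w2.png

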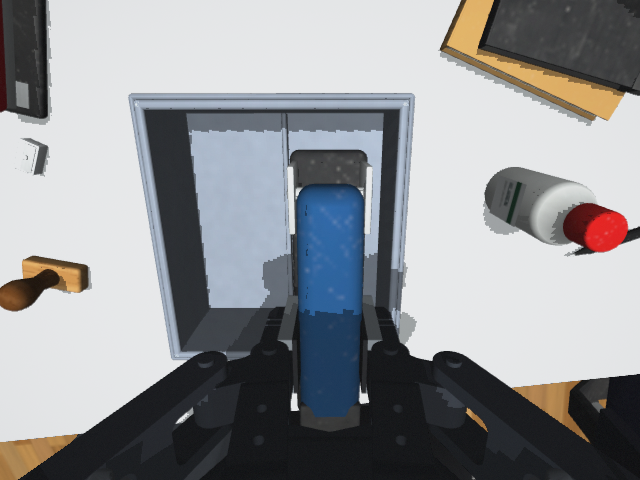

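The blue stapler at (332,300) hangs aligned over the right-hand lane. Lowering and releasing.

Request:
move_arm([
  [[0, 3, 1, 30, 0], [0, 3, 1, 60, 0], [0, 3, 1, 90, 0], [0, 3, 1, 112, 0], [0, 3, 1, 124, 0], [0, 3, 1, 130, 0], [0, 3, 1, 131.5, 0], [0, 3, 1, 131.5, 0], [0.45, 3, 1, 131.5, 0], [0.45, 3, 1, 131.5, 0]],
])

```text
time_s: 5.17
eef_pos: [0.572, -0.2457, 0.0293]
eef_rot: [0.001, 0.998, 0.066, 0.001]
wrist_force: [-0.3, 1.1, 0.4]
opening: 0.449
grasp_force: 0.0
```

Request:
move_arm([
  [[0.45, 0, 0, 0, 0], [0.45, 0, 0, -4, 0], [0.45, 0, 0, -12, 0], [0.45, 0, 0, -30, 0], [0.45, 0, 0, -60, 0], [0.45, 0, 0, -100, 0], [0.7, 0, 0, -140, 0], [1, 0, 0, -180, 0], [1, 0, 0, -212, 0], [1, 0, 0, -212, 0]],
])

```text
time_s: 6.0
eef_pos: [0.5746, -0.247, 0.2503]
eef_rot: [0.005, 0.998, 0.066, 0.006]
wrist_force: [0.9, -0.6, 1.6]
opening: 0.983
grasp_force: 0.0
```

Run:
```python
from h import *
o=ctrl.get_obs(); print(o['time_s'],o['eef_pos'],o['opening'],o['grasp_force'])
p,W=look("w3")
b=np.array([.5651,-.2106]);y=np.radians(7.6);R=np.array([[np.cos(y),-np.sin(y)],[np.sin(y),np.cos(y)]])
V=W.copy(); V[...,:2]=(W[...,:2]-b)@R
print(fit(V,.045,.062,-.08,.08,-.07,.07),fit(V,.02,.062,-.08,.08,-.07,-.003))
print(rel(.69,0.0,.25,np.radians(83.5)))
```

```text
6.0 [ 0.57460594 -0.24695056  0.25025507] 0.9825774433964922 0.0
(3092, array([ -3.1, -35.5,  24.2, 127.3,  89.4])) (3297, array([-1.000e-01, -3.500e+01,  3.220e+01,  1.335e+02,  8.890e+01]))
(array([ 148. , -228.7,   -4.1]), np.float64(0.245), 'q6', np.float64(0.84), 'yaw', np.float64(-1.439))
```

Request:
move_arm([
  [[1, 21, -33, 0, 0.08], [1, 42, -65, 0, 0.16], [1, 63, -98, 0, 0.245], [1, 84, -131, 0, 0.245], [1, 105, -163, 0, 0.245], [1, 127, -196, 0, 0.245], [1, 148, -229, 0, 0.245], [1, 148, -229, 0, 0.245], [1, 148, -229, 0, 0.245], [1, 148, -229, 0, 0.245]],
])

```text
time_s: 6.88
eef_pos: [0.687, 0.0019, 0.2387]
eef_rot: [0.0, 0.998, -0.056, -0.001]
wrist_force: [-0.3, -0.6, -0.5]
opening: 1.0
grasp_force: 0.0
```

Run:
```python
from h import *
p,W=look("w4")
a=fit(W,.045,.062,.58,.8,-.06,.06);c=fit(W,.02,.062,.58,.8,-.06,.06);print(a,c)
cx,cy=c[1][:2]/1000; print(rel(cx,cy,.022,np.radians(c[1][4])),ctrl.get_obs()['eef_pos'])
```

```text
(3234, array([688.3,  -4.2,  24.5, 125.4,  84.5])) (3499, array([691.6,  -4. ,  32.3, 131.7,  83.9]))
(array([  5.5,   4.4, 217. ]), np.float64(-0.007), 'q6', np.float64(1.51), 'yaw', np.float64(-1.684)) [0.68698767 0.00103285 0.23897647]
```

Request:
move_arm([
  [[1, 5, 4.5, 40, 0], [1, 5, 4.5, 80, 0], [1, 5, 4.5, 120, 0], [1, 5, 4.5, 160, 0], [1, 5, 4.5, 190, 0], [1, 5, 4.5, 210, 0], [1, 5, 4.5, 217, 0], [1, 5, 4.5, 217, 0], [0, 5, 4.5, 217, 0], [0, 5, 4.5, 217, 0]],
])

```text
time_s: 7.77
eef_pos: [0.6938, -0.0043, 0.0254]
eef_rot: [0.0, 0.998, -0.057, 0.002]
wrist_force: [-0.0, -0.3, -0.4]
opening: 0.749
grasp_force: 0.0
```

Request:
move_arm([
  [[0, 0, 0, 0, 0], [0, 0, 0, 0, 0], [0, 0, 0, 0, 0], [0, 0, 0, 0, 0], [0, 0, 0, 0, 0], [0, 0, 0, -20, 0], [0, 0, 0, -60, 0], [0, 0, 0, -100, 0], [0, 0, 0, -140, 0], [0, 0, 0, -140, 0]],
])

```text
time_s: 8.6
eef_pos: [0.6972, -0.0039, 0.1735]
eef_rot: [0.001, 0.998, -0.056, 0.008]
wrist_force: [2.2, -0.3, -0.2]
opening: 0.264
grasp_force: 59.8
```

Run:
```python
from h import *
o=ctrl.get_obs(); print(o['time_s'],o['eef_pos'],o['opening'],o['grasp_force'])
b=np.array([.5651,-.2106]);y=np.radians(7.6);R=np.array([[np.cos(y),-np.sin(y)],[np.sin(y),np.cos(y)]])
print(rel(*(b+R@[0,.036]),.162,y+np.pi/2),b+R@[0,.036])
```

```text
8.6 [ 0.6971904  -0.00390593  0.17345685] 0.2638839725548911 59.82791067799553
(array([-116.9,  185.3,    9.8]), np.float64(-0.245), 'q6', np.float64(1.51), 'yaw', np.float64(-1.684)) [ 0.56033877 -0.17491624]
```

Request:
move_arm([
  [[0, -19, 31, 0, -0.08], [0, -39, 62, 0, -0.16], [0, -58, 93, 0, -0.245], [0, -78, 124, 0, -0.245], [0, -97, 155, 0, -0.245], [0, -115, 184, 0, -0.245], [0, -115, 184, 0, -0.245], [0, -115, 184, 0, -0.245], [0, -115, 184, 0, -0.245], [0, -115, 184, 0, -0.245]],
])

```text
time_s: 9.43
eef_pos: [0.5575, -0.1723, 0.1626]
eef_rot: [-0.0, 0.998, 0.066, 0.0]
wrist_force: [-0.6, 1.0, -3.2]
opening: 0.261
grasp_force: 59.9
```

Run:
```python
from h import *
print(rel(.56034,-.17492,.028,np.radians(97.6)),ctrl.get_obs()['eef_pos'])
```

```text
(array([  2.4,   3. , 134.6]), np.float64(0.0), 'q6', np.float64(0.93), 'yaw', np.float64(-1.438)) [ 0.55750068 -0.17228672  0.16260711]
```

Request:
move_arm([
  [[0, 2.5, 3, 30, 0], [0, 2.5, 3, 60, 0], [0, 2.5, 3, 90, 0], [0, 2.5, 3, 114, 0], [0, 2.5, 3, 127, 0], [0, 2.5, 3, 133, 0], [0, 2.5, 3, 135, 0], [0, 2.5, 3, 135, 0], [0.45, 2.5, 3, 135, 0], [0.45, 2.5, 3, 135, 0]],
])

```text
time_s: 10.27
eef_pos: [0.5614, -0.1761, 0.0292]
eef_rot: [0.001, 0.998, 0.066, 0.001]
wrist_force: [-0.3, 0.7, 0.0]
opening: 0.452
grasp_force: 0.0
```

Request:
move_arm([
  [[0.45, 0, 0, 0, 0], [0.45, 0, 0, -4, 0], [0.45, 0, 0, -12, 0], [0.45, 0, 0, -30, 0], [0.45, 0, 0, -60, 0], [0.45, 0, 0, -100, 0], [0.7, 0, 0, -140, 0], [1, 0, 0, -180, 0], [1, 0, 0, -212, 0], [1, 0, 0, -212, 0]],
])

```text
time_s: 11.1
eef_pos: [0.5636, -0.1778, 0.2498]
eef_rot: [0.004, 0.998, 0.066, 0.006]
wrist_force: [1.4, -0.2, 1.4]
opening: 0.981
grasp_force: 0.0
```

Run:
```python
from h import *
o=ctrl.get_obs(); print(o['time_s'],o['eef_pos'],o['opening'],o['grasp_force'])
p,W=look("w5")
b=np.array([.5651,-.2106]);y=np.radians(7.6);R=np.array([[np.cos(y),-np.sin(y)],[np.sin(y),np.cos(y)]])
V=W.copy(); V[...,:2]=(W[...,:2]-b)@R
print(fit(V,.02,.07,-.08,.08,-.07,-.003),fit(V,.02,.07,-.08,.08,.003,.065),fit(V,.045,.07,-.08,.08,.003,.065))
print(fit(W,.068,.08,.42,.72,-.35,-.08))
print(rel(.48,0.2,.29,np.radians(90)))
```

```text
11.1 [ 0.56364658 -0.17776568  0.24977854] 0.9811560264714062 0.0
(3541, array([  0.4, -35.1,  32.5, 132.5,  89.9])) (3269, array([-1.000e-01,  3.630e+01,  3.210e+01,  1.324e+02,  8.880e+01])) (3062, array([ -3.8,  34.4, 125.8,  24.1,   0.9]))
(7561, array([ 565. , -210.6,  188.7,  173.1,    7.6]))
(array([ -31.7, -384.4,  -46.7]), np.float64(0.132), 'q6', np.float64(0.93), 'yaw', np.float64(-1.439))
```

View pics/w5.png

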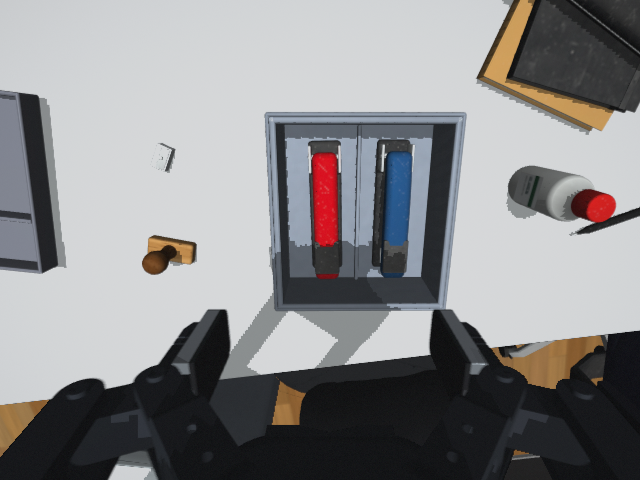

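Both staplers lie in their lanes, red at (327,215) and blue at (395,215). Next I'll look at the tray from above.

Request:
move_arm([
  [[1, -3, -40, -5, 0.1], [1, -6, -80, -10, 0.132], [1, -10, -120, -15, 0.132], [1, -13, -160, -20, 0.132], [1, -16, -200, -25, 0.132], [1, -20, -240, -30, 0.132], [1, -23, -280, -35, 0.132], [1, -26, -320, -40, 0.132], [1, -30, -352, -44, 0.132], [1, -32, -384, -47, 0.132]],
])

```text
time_s: 11.98
eef_pos: [0.4763, 0.2024, 0.2865]
eef_rot: [0.0, 1.0, 0.0, -0.0]
wrist_force: [-0.1, -0.8, -0.0]
opening: 1.0
grasp_force: 0.0
```

Run:
```python
from h import *
p,W=look("w6")
print(fit(W,.028,.042,.42,.67,.08,.33),fit(W,.068,.082,.42,.67,.08,.33)); c=fit(W,.068,.082,.42,.67,.08,.33)[1]
print(fit(W,.003,.042,.42,.67,.08,.33))
o=ctrl.get_obs();print(o['time_s'],o['eef_pos'])
```

```text
(4481, array([543.1, 201.1, 182.3, 166.3,   0.7])) (1465, array([5.434e+02, 2.014e+02, 1.093e+02, 1.150e+01, 4.000e-01]))
(26720, array([543.1, 201.1, 182.3, 166.3,   0.7]))
12.0333 [0.47520149 0.20711376 0.28712337]
```

View pics/w6.png

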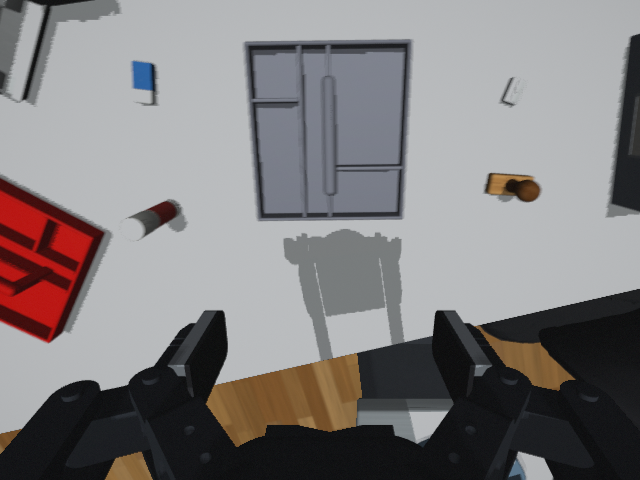

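Grey tray at (330,130): the square well is at its upper left (world +x,+y) and the stamp bay at its lower right, so its yaw is about 0. I'll grip the handle bar.

Run:
```python
from h import *
print(rel(.5434,.2013,.048,np.radians(90.5)))
```

```text
(array([ 68.4,   6.9, 239. ]), np.float64(-0.005), 'q6', np.float64(1.75), 'yaw', np.float64(-1.567))
```

Request:
move_arm([
  [[1, 30, 4, 20, 0], [1, 60, 7, 40, 0], [1, 68.5, 7, 80, 0], [1, 68.5, 7, 120, 0], [1, 68.5, 7, 160, 0], [1, 68.5, 7, 195, 0], [1, 68.5, 7, 220, 0], [1, 68.5, 7, 234, 0], [1, 68.5, 7, 239, 0], [1, 68.5, 7, 239, 0]],
])

```text
time_s: 12.87
eef_pos: [0.5445, 0.1931, 0.0458]
eef_rot: [0.0, 1.0, -0.0, -0.002]
wrist_force: [0.3, -0.2, -0.8]
opening: 0.999
grasp_force: 0.0
```

Run:
```python
from h import *
print(rel(.5434,.2013,.048,np.radians(90.5)))
```

```text
(array([-1.1, -8.2, -2.2]), np.float64(-0.009), 'q6', np.float64(1.71), 'yaw', np.float64(-1.571))
```

Request:
move_arm([
  [[1, -1, -8, -2, -0.009], [1, -1, -8, -2, -0.009], [0, -1, -8, -2, -0.009], [0, -1, -8, -2, -0.009], [0, -1, -8, -2, -0.009], [0, -1, -8, -2, -0.009], [0, -1, -8, -2, -0.009], [0, -1, -8, -2, -0.009], [0, -1, -8, -2, -0.009], [0, -1, -8, -2, -0.009]],
])

```text
time_s: 13.7
eef_pos: [0.5455, 0.2016, 0.0501]
eef_rot: [-0.0, 1.0, 0.004, 0.0]
wrist_force: [-0.4, 0.4, 2.0]
opening: 0.125
grasp_force: 59.1
```

Request:
move_arm([
  [[0, 0, 0, 0, 0], [0, 0, 0, 0, 0], [0, 0, 0, -8, 0], [0, 0, 0, -20, 0], [0, 0, 0, -40, 0], [0, 0, 0, -65, 0], [0, 0, 0, -90, 0], [0, 0, 0, -110, 0], [0, 0, 0, -120, 0], [0, 0, 0, -120, 0]],
])

```text
time_s: 14.53
eef_pos: [0.5469, 0.2019, 0.1732]
eef_rot: [-0.0, 1.0, 0.004, 0.003]
wrist_force: [0.2, 0.2, -2.1]
opening: 0.128
grasp_force: 58.6
```

Run:
```python
from h import *
o=ctrl.get_obs(); print(o['time_s'],o['eef_pos'],o['opening'],o['grasp_force'],o['wrist_force'],o['torque'])
print(rel(.5651,-.2106,.17,np.radians(97.6)))
```

```text
14.5333 [0.54694731 0.20194762 0.17319704] 0.1277466416941661 58.64375710487366 [ 0.22584628  0.19972232 -2.12431781] [ 0.03076445 -0.02277794  0.01571922]
(array([ 14.4, 412.7,   3. ]), np.float64(-0.124), 'q6', np.float64(1.71), 'yaw', np.float64(-1.562))
```

Request:
move_arm([
  [[0, 1, 10, 0, 0], [0, 2, 30, 0, 0], [0, 3, 60, 0, -0.01], [0, 4, 92, 0, -0.02], [0, 5, 124, 0, -0.04], [0, 6, 156, 0, -0.05], [0, 7, 188, 0, -0.06], [0, 8, 220, 0, -0.07], [0, 9, 252, 0, -0.08], [0, 10, 284, 0, -0.09]],
])

```text
time_s: 15.37
eef_pos: [0.5559, -0.0841, 0.1674]
eef_rot: [-0.001, 0.999, 0.05, -0.002]
wrist_force: [1.5, 0.7, -3.0]
opening: 0.129
grasp_force: 58.6
```

Request:
move_arm([
  [[0, 1, 30, 0, -0.01], [0, 2, 60, 0, -0.02], [0, 3, 88, 0, -0.03], [0, 4, 108, 0, -0.034], [0, 5, 122, 0, -0.034], [0, 5, 128, 0, -0.034], [0, 5, 128, 0, -0.034], [0, 5, 128, 0, -0.034], [0, 5, 128, 0, -0.034], [0, 5, 128, 0, -0.034]],
])

```text
time_s: 16.2
eef_pos: [0.5753, -0.2078, 0.1697]
eef_rot: [-0.0, 0.998, 0.067, -0.0]
wrist_force: [-0.6, 0.6, -1.9]
opening: 0.127
grasp_force: 58.7
```

Run:
```python
from h import *
o=ctrl.get_obs(); print(o['time_s'],o['eef_pos'],o['opening'],o['grasp_force'],o['wrist_force'])
print(rel(.5671,-.2106,.112,np.radians(97.6)))
p,W=look("w7")
print(fit(W,.13,.165,.4,.73,-.4,-.0))
for n in ("side",):
    p,d=camera(n); W=cloud(n,d); print(fit(W,.14,.165,.4,.73,-.4,-.05),fit(W,.12,.165,.4,.73,-.4,-.05)); cv2.imwrite("pics/s7.png",cv2.resize(p[80:260,220:440],None,fx=2.5,fy=2.5))
```

```text
16.2 [ 0.57525377 -0.20775209  0.16966769] 0.12690172694118462 58.657718896865845 [-0.57901129  0.60761737 -1.92390992]
(array([-8.4,  1.8, 57.7]), np.float64(0.002), 'q6', np.float64(0.9), 'yaw', np.float64(-1.436))
(83620, array([ 573.7, -208.5,  181.5,  166.2,    7.9]))
(975, array([ 575.9, -207.1,  181.4,  183.1,    7.8])) (1805, array([ 575.9, -207.1,  181.4,  183.1,    7.8]))
```

View pics/w7.png

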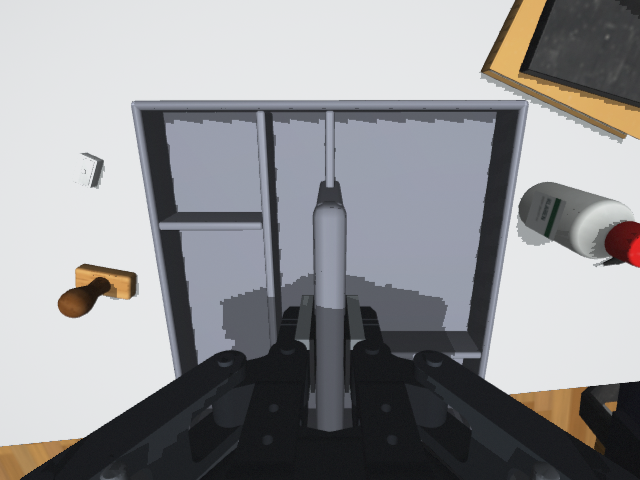

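The tray hangs level and square: (573.7,-208.5) at 7.9°. I'll correct by about -9 mm in x and lower it.

Request:
move_arm([
  [[0, -4, 0.5, 0, 0.005], [0, -9, 1, 0, 0.005], [0, -9, 1, 0, 0.005], [0, -9, 1, 10, 0.005], [0, -9, 1, 22, 0.005], [0, -9, 1, 34, 0.005], [0, -9, 1, 43, 0.005], [0, -9, 1, 50, 0.005], [0, -9, 1, 54, 0.005], [0, -9, 1, 55, 0.005]],
])

```text
time_s: 17.13
eef_pos: [0.5663, -0.2111, 0.1141]
eef_rot: [-0.0, 0.998, 0.064, -0.001]
wrist_force: [-0.3, -0.3, -2.2]
opening: 0.128
grasp_force: 58.7
```

Run:
```python
from h import *
o=ctrl.get_obs(); print(o['time_s'],o['eef_pos'],o['opening'],o['grasp_force'],o['wrist_force'],o['torque'])
```

```text
17.1333 [ 0.56629203 -0.21114476  0.11412908] 0.12759777173053502 58.71996581554413 [-0.2704543  -0.33197677 -2.20189548] [ 0.02459478 -0.01433398  0.02466559]
```

Request:
move_arm([
  [[0, 0, 0, 1, 0], [0, 0, 0, 1, 0], [0.5, 0, 0, 1, 0], [1, 0, 0, 1, 0], [1, 0, 0, 1, 0], [1, 0, 0, 1, 0], [1, 0, 0, -10, 0], [1, 0, 0, -40, 0], [1, 0, 0, -80, 0], [1, 0, 0, -120, 0]],
])

```text
time_s: 17.97
eef_pos: [0.5658, -0.2109, 0.236]
eef_rot: [-0.001, 0.998, 0.064, -0.001]
wrist_force: [1.1, -0.7, -0.3]
opening: 0.997
grasp_force: 0.0
```

Request:
move_arm([
  [[1, -20, 0, -25, 0], [1, -40, 0, -50, 0], [1, -50, 0, -50, 0], [1, -50, 0, -50, 0], [1, -50, 0, -50, 0], [1, -50, 0, -50, 0], [1, -50, 0, -50, 0], [1, -50, 0, -50, 0], [1, -50, 0, -50, 0], [1, -50, 0, -50, 0]],
])

```text
time_s: 18.8
eef_pos: [0.517, -0.2175, 0.284]
eef_rot: [-0.0, 0.998, 0.064, -0.001]
wrist_force: [-0.2, -0.2, -0.4]
opening: 1.004
grasp_force: 0.0
```

Run:
```python
from h import *
o=ctrl.get_obs(); print(o['time_s'],o['eef_pos'])
p,W=look("w8")
b=np.array([.5651,-.2106]);y=np.radians(7.6);R=np.array([[np.cos(y),-np.sin(y)],[np.sin(y),np.cos(y)]])
V=W.copy(); V[...,:2]=(W[...,:2]-b)@R
print("tray in box",fit(V,.088,.11,-.11,.11,-.1,.1),"bar",fit(V,.13,.15,-.1,.1,-.05,.05))
f=V[(abs(V[...,0])<.088)&(abs(V[...,1])<.08)&(V[...,2]>.07)&(V[...,2]<.082)]
A=np.c_[f[:,:2],np.ones(len(f))]; print("floor plane",np.linalg.lstsq(A,f[:,2],rcond=None)[0],len(f))
print("stamp foot",fit(W,.008,.018,.44,.54,-.06,.06),"knob",fit(W,.04,.07,.44,.54,-.06,.06))
print("sharp",fit(W,.006,.016,.56,.64,-.04,.05))
```

```text
18.8 [ 0.51704019 -0.21747651  0.28403442]
tray in box (7170, array([ -0.7,  -1.4, 166.3, 181.6,  89.7])) bar (2054, array([ 1.000e-01, -1.100e+00,  1.087e+02,  1.180e+01,  1.000e-01]))
floor plane [-0.000796    0.00125219  0.07623981] 27509
stamp foot (623, array([488.7, -10.8,  50.3,  24.1,  85.8])) knob (470, array([489.3, -11.1,  21.9,  22.7,   1.7]))
sharp (395, array([ 5.90e+02, -4.00e-01,  1.64e+01,  2.48e+01,  7.23e+01]))
```

View pics/w8.png

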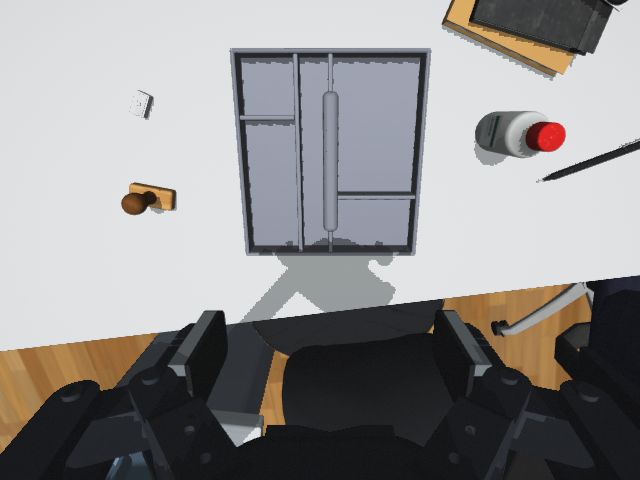

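Tray is flush: offset about 1 mm, floor plane level. The stamp is at (150,197) in the image.

Run:
```python
from h import *
W=cloud("side",np.load("side0.npy")).reshape(-1,3)
w=W[(W[:,0]>.46)&(W[:,0]<.52)&(W[:,1]>-.05)&(W[:,1]<.05)]
for z in range(0,65,5):
    q=w[(w[:,2]*1e3>z)&(w[:,2]*1e3<=z+5)]
    if len(q): print(z,len(q),np.round([np.ptp(q[:,0])*1e3,np.ptp(q[:,1])*1e3]))
print(rel(.489,-.011,.029,np.radians(85.8)))
```

```text
0 103 [60. 96.]
5 24 [43. 76.]
10 42 [23. 48.]
15 20 [21. 40.]
20 5 [11. 12.]
25 6 [12. 13.]
30 4 [12.  5.]
35 6 [11. 10.]
40 10 [17. 13.]
45 10 [20. 10.]
50 19 [20. 21.]
55 14 [20. 14.]
60 5 [9. 6.]
(array([  -1.3, -208.3,  255.4]), np.float64(0.201), 'q6', np.float64(0.83), 'yaw', np.float64(-1.443))
```

Request:
move_arm([
  [[1, 0, -40, 20, 0.08], [1, 0, -80, 40, 0.16], [1, 0, -120, 60, 0.2], [1, 0, -160, 80, 0.2], [1, -1, -195, 90, 0.2], [1, -1, -208, 100, 0.2], [1, -1, -208, 130, 0.2], [1, -1, -208, 155, 0.2], [1, -1, -208, 165, 0.2], [1, -1, -208, 165, 0.2]],
])

```text
time_s: 19.68
eef_pos: [0.4875, -0.0109, 0.1173]
eef_rot: [-0.001, 0.999, -0.036, -0.003]
wrist_force: [0.6, -0.9, 0.2]
opening: 1.001
grasp_force: 0.0
```

Run:
```python
from h import *
p,W=look("w9")
print(fit(W,.008,.018,.44,.54,-.06,.06),"knob",fit(W,.04,.07,.44,.54,-.06,.06))
print(rel(.489,-.011,.029,np.radians(85.8)))
```

```text
(1646, array([489.2, -10.2,  50.1,  23.7,  85.7])) knob (1153, array([489.4, -10.2,  22.8,  22.1,  60.7]))
(array([ 0.3, -0.5, 90.1]), np.float64(0.001), 'q6', np.float64(1.38), 'yaw', np.float64(-1.643))
```

Request:
move_arm([
  [[1, 0.5, -1, 35, 0], [1, 0.5, -1, 65, 0], [1, 0.5, -1, 84, 0], [1, 0.5, -1, 90, 0], [1, 0.5, -1, 90, 0], [1, 0.5, -1, 90, 0], [0, 0.5, -1, 90, 0], [0, 0.5, -1, 90, 0], [0, 0.5, -1, 90, 0], [0, 0.5, -1, 90, 0]],
])

```text
time_s: 20.57
eef_pos: [0.4907, -0.0107, 0.0307]
eef_rot: [0.0, 0.999, -0.036, 0.001]
wrist_force: [-0.7, 0.7, 0.2]
opening: 0.456
grasp_force: 0.0
```

Request:
move_arm([
  [[0, 0, 0, 0, 0], [0, 0, 0, 0, 0], [0, 0, 0, 0, 0], [0, 0, 0, -8, 0], [0, 0, 0, -30, 0], [0, 0, 0, -60, 0], [0, 0, 0, -95, 0], [0, 0, 0, -125, 0], [0, 0, 0, -150, 0], [0, 0, 0, -150, 0]],
])

```text
time_s: 21.4
eef_pos: [0.4933, -0.0114, 0.186]
eef_rot: [0.001, 0.999, -0.036, 0.005]
wrist_force: [1.6, -0.1, -1.0]
opening: 0.241
grasp_force: 58.9
```

Run:
```python
from h import *
o=ctrl.get_obs(); print(o['time_s'],o['eef_pos'],o['opening'],o['grasp_force'],o['wrist_force'])
b=np.array([.5651,-.2106]);y=np.radians(7.6);R=np.array([[np.cos(y),-np.sin(y)],[np.sin(y),np.cos(y)]])
t=b+R@[-.0607,-.0435]; print(t,rel(*t,.175,np.radians(97.6)))
```

```text
21.4 [ 0.49328713 -0.01139073  0.18595085] 0.24130889727933375 58.88079514328638 [ 1.5551283  -0.1060284  -1.04523379]
[ 0.51068637 -0.26174584] (array([ 35.2, 248.4,  11.8]), np.float64(-0.205), 'q6', np.float64(1.38), 'yaw', np.float64(-1.643))
```

Request:
move_arm([
  [[0, 5, 31, 0, -0.03], [0, 9, 62, 0, -0.06], [0, 14, 93, 0, -0.09], [0, 18, 124, 0, -0.12], [0, 22, 155, 0, -0.16], [0, 27, 186, 0, -0.205], [0, 31, 217, 0, -0.205], [0, 35, 240, 0, -0.205], [0, 36, 248, 0, -0.205], [0, 36, 248, 0, -0.205]],
])

```text
time_s: 22.23
eef_pos: [0.5075, -0.2621, 0.1792]
eef_rot: [-0.0, 0.998, 0.065, -0.0]
wrist_force: [-0.5, 0.5, -0.3]
opening: 0.24
grasp_force: 58.9
```

Request:
move_arm([
  [[0, 0, 0, 0, 0], [0, 0, 0, 0, 0], [0, 0, 0, 0, 0], [0, 0, 0, 0, 0], [0, 0, 0, 0, 0], [0, 0, 0, 0, 0], [0, 0, 0, 0, 0], [0, 0, 0, 0, 0], [0, 0, 0, 0, 0], [0, 0, 0, 0, 0]],
])

```text
time_s: 23.07
eef_pos: [0.508, -0.2605, 0.1798]
eef_rot: [-0.0, 0.998, 0.066, 0.0]
wrist_force: [-0.4, -0.7, -0.9]
opening: 0.241
grasp_force: 58.9
```

Run:
```python
from h import *
o=ctrl.get_obs(); print(o['time_s'],o['eef_pos'],o['opening'])
b=np.array([.5651,-.2106]);y=np.radians(7.6);R=np.array([[np.cos(y),-np.sin(y)],[np.sin(y),np.cos(y)]])
t=b+R@[-.0607,-.0435]; print(t,rel(*t,.029+.076,np.radians(97.6)))
p,W=look("w10")
```

```text
23.0667 [ 0.50804019 -0.26053185  0.1797882 ] 0.2405657868265319
[ 0.51068637 -0.26174584] (array([ 2.5,  1.6, 74.8]), np.float64(0.0), 'q6', np.float64(0.76), 'yaw', np.float64(-1.438))
```

View pics/w10.png

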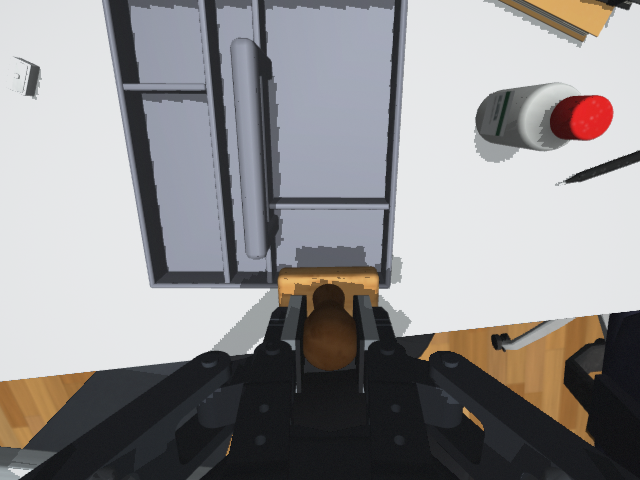

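The stamp hangs straight, foot aligned with the bay at (330,285). Lowering.

Request:
move_arm([
  [[0, 2.5, 1.5, 15, 0], [0, 2.5, 1.5, 32, 0], [0, 2.5, 1.5, 48, 0], [0, 2.5, 1.5, 60, 0], [0, 2.5, 1.5, 68, 0], [0, 2.5, 1.5, 72, 0], [0, 2.5, 1.5, 73.5, 0], [0, 2.5, 1.5, 73.5, 0], [0, 2.5, 1.5, 73.5, 0], [0.5, 2.5, 1.5, 73.5, 0]],
])

```text
time_s: 23.95
eef_pos: [0.5111, -0.262, 0.1069]
eef_rot: [0.0, 0.998, 0.066, 0.0]
wrist_force: [-0.4, 0.1, -0.5]
opening: 0.367
grasp_force: 0.0
```

Request:
move_arm([
  [[0.5, 0, 0, 0, 0], [0.5, 0, 0, 0, 0], [0.5, 0, 0, 0, 0], [0.5, 0, 0, -10, 0], [0.5, 0, 0, -35, 0], [0.5, 0, 0, -70, 0], [0.8, 0, 0, -110, 0], [1, 0, 0, -150, 0], [1, 0, 0, -180, 0], [1, 0, 0, -180, 0]],
])

```text
time_s: 24.78
eef_pos: [0.5135, -0.2638, 0.2958]
eef_rot: [0.005, 0.998, 0.066, 0.005]
wrist_force: [0.7, -0.3, 0.8]
opening: 0.997
grasp_force: 0.0
```

Run:
```python
from h import *
o=ctrl.get_obs(); print(o['time_s'],o['eef_pos'],o['opening'])
print(rel(.42,.37,.26,np.radians(90)),np.hypot(.42,.37))
```

```text
24.7833 [ 0.51353959 -0.26382173  0.29575875] 0.9969854150370845
(array([  -9. , -641. ,   29.1]), np.float64(0.133), 'q6', np.float64(0.76), 'yaw', np.float64(-1.438)) 0.5597320787662612
```

Request:
move_arm([
  [[1, 0, -36, 2, 0.013], [1, 0, -72, 4, 0.026], [1, -1, -108, 6, 0.04], [1, -2, -144, 8, 0.05], [1, -2, -180, 10, 0.065], [1, -3, -216, 12, 0.08], [1, -4, -252, 14, 0.09], [1, -4, -288, 15, 0.1], [1, -5, -324, 15, 0.115], [1, -5, -360, 15, 0.133]],
])

```text
time_s: 25.62
eef_pos: [0.4573, 0.0961, 0.2719]
eef_rot: [0.0, 1.0, -0.001, 0.0]
wrist_force: [0.5, -0.7, 0.4]
opening: 0.995
grasp_force: 0.0
```

Run:
```python
from h import *
print(rel(.42,.37,.26,np.radians(90)))
```

```text
(array([ -37.7, -273.9,   11.8]), np.float64(-0.001), 'q6', np.float64(1.52), 'yaw', np.float64(-1.572))
```

Request:
move_arm([
  [[1, -5, -36, 2, 0], [1, -10, -72, 4, 0], [1, -15, -108, 6, 0], [1, -20, -144, 8, 0], [1, -25, -180, 10, 0], [1, -30, -216, 12, 0], [1, -35, -245, 12, 0], [1, -38, -260, 12, 0], [1, -38, -265, 12, 0], [1, -38, -265, 12, 0]],
])

```text
time_s: 26.45
eef_pos: [0.4198, 0.3603, 0.2595]
eef_rot: [0.0, 1.0, 0.001, 0.0]
wrist_force: [0.4, -1.0, 0.2]
opening: 1.002
grasp_force: 0.0
```

Run:
```python
from h import *
p,W=look("w11")
g=fit(W,.08,.1,.4,.52,.33,.46);print(g, fit(W,.02,.1,.4,.52,.33,.46))
print(rel(g[1][0]/1e3,g[1][1]/1e3,.051,np.radians(90)),ctrl.get_obs()['eef_pos'])
```

```text
(637, array([458.3, 393.7,  23.4,  23.2,  23. ])) (780, array([458.2, 393.5,  23. ,  23.6,  87.8]))
(array([ 38.1, -34.5, 208.4]), np.float64(0.001), 'q6', np.float64(2.06), 'yaw', np.float64(-1.57)) [0.42014374 0.35930655 0.25944503]
```

View pics/w11.png

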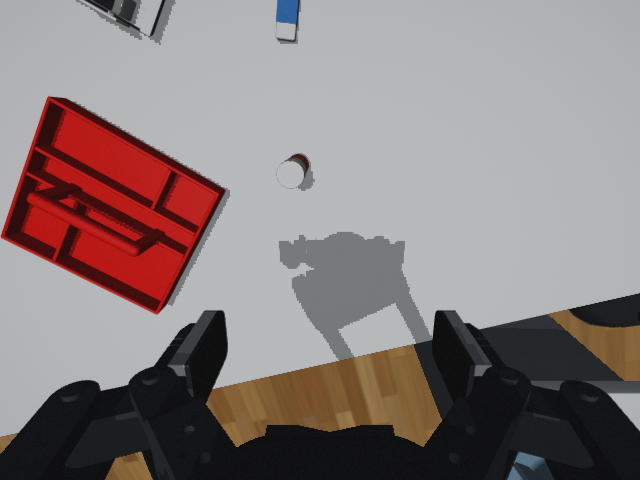

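The glue stick at (292,172) is the only candidate; the red tray next to it stays clear of the fingers.

Request:
move_arm([
  [[1, 20, -18, 20, 0], [1, 38, -34.5, 50, 0], [1, 38, -34.5, 90, 0], [1, 38, -34.5, 130, 0], [1, 38, -34.5, 165, 0], [1, 38, -34.5, 190, 0], [1, 38, -34.5, 204, 0], [1, 38, -34.5, 208, 0], [1, 38, -34.5, 208, 0], [1, 38, -34.5, 208, 0]],
])

```text
time_s: 27.33
eef_pos: [0.4597, 0.3942, 0.0532]
eef_rot: [-0.001, 1.0, -0.0, 0.001]
wrist_force: [0.1, 0.9, 0.9]
opening: 0.999
grasp_force: 0.0
```

Run:
```python
from h import *
print(rel(.4583,.3936,.051,np.radians(90)))
```

```text
(array([-1.4,  0.6,  2.2]), np.float64(-0.001), 'q6', np.float64(2.08), 'yaw', np.float64(-1.572))
```

Request:
move_arm([
  [[0, 0, 0, 0, 0], [0, 0, 0, 0, 0], [0, 0, 0, 0, 0], [0, 0, 0, 0, 0], [0, 0, 0, 0, 0], [0, 0, 0, 0, 0], [0, 0, 0, 0, 0], [0, 0, 0, 0, 0], [0, 0, 0, 0, 0], [0, 0, 0, 0, 0]],
])

```text
time_s: 28.17
eef_pos: [0.4586, 0.3943, 0.052]
eef_rot: [-0.0, 1.0, -0.0, 0.0]
wrist_force: [0.1, -0.7, 6.4]
opening: 0.263
grasp_force: 58.6
```

Request:
move_arm([
  [[0, 0, 0, -8, 0], [0, 0, 0, -30, 0], [0, 0, 0, -65, 0], [0, 0, 0, -100, 0], [0, 0, 0, -135, 0], [0, 0, 0, -155, 0], [0, 0, 0, -160, 0], [0, 0, 0, -160, 0], [0, 0, 0, -160, 0], [0, 0, 0, -160, 0]],
])

```text
time_s: 29.0
eef_pos: [0.4569, 0.3933, 0.2089]
eef_rot: [0.001, 1.0, -0.0, -0.002]
wrist_force: [0.1, -0.3, -0.4]
opening: 0.262
grasp_force: 58.7
```

Run:
```python
from h import *
o=ctrl.get_obs(); print(o['time_s'],o['eef_pos'],o['opening'],o['grasp_force'])
b=np.array([.5651,-.2106]);y=np.radians(7.6);R=np.array([[np.cos(y),-np.sin(y)],[np.sin(y),np.cos(y)]])
t=b+R@[.0627,.054]; print(t,rel(*t,.211,np.radians(97.6)))
```

```text
29.0 [0.45694317 0.39327599 0.20887812] 0.26155810229033677 58.69481563568115
[ 0.62010737 -0.14878189] (array([163.3, 542. ,  -1.6]), np.float64(-0.133), 'q6', np.float64(2.09), 'yaw', np.float64(-1.571))
```

Request:
move_arm([
  [[0, 5, 15, 0, 0], [0, 13, 45, 0, 0], [0, 23, 80, 0, -0.01], [0, 34, 115, 0, -0.02], [0, 44, 150, 0, -0.03], [0, 54, 185, 0, -0.04], [0, 65, 220, 0, -0.05], [0, 75, 255, 0, -0.06], [0, 86, 290, 0, -0.07], [0, 97, 325, 0, -0.08]],
])

```text
time_s: 29.83
eef_pos: [0.5541, 0.0673, 0.2091]
eef_rot: [-0.0, 0.999, 0.04, -0.002]
wrist_force: [1.3, 0.6, -0.5]
opening: 0.263
grasp_force: 58.8
```

Request:
move_arm([
  [[0, 13, 34, 0, -0.01], [0, 26, 68, 0, -0.02], [0, 38, 102, 0, -0.03], [0, 50, 136, 0, -0.04], [0, 62, 165, 0, -0.053], [0, 72, 188, 0, -0.053], [0, 80, 203, 0, -0.053], [0, 83, 208, 0, -0.053], [0, 83, 208, 0, -0.053], [0, 83, 208, 0, -0.053]],
])

```text
time_s: 30.67
eef_pos: [0.6535, -0.1309, 0.2096]
eef_rot: [-0.001, 0.998, 0.066, -0.001]
wrist_force: [-0.2, -0.5, 0.2]
opening: 0.259
grasp_force: 58.8
```

Run:
```python
from h import *
o=ctrl.get_obs(); print(o['time_s'],o['eef_pos'],o['opening'],o['grasp_force'])
print(rel(.6201,-.1488,.211,np.radians(97.6)))
```

```text
30.6667 [ 0.65348134 -0.13089452  0.20957759] 0.2591227519573686 58.789154291152954
(array([-35.5,  13.3,  -1.4]), np.float64(0.0), 'q6', np.float64(1.06), 'yaw', np.float64(-1.438))
```

Request:
move_arm([
  [[0, -10, 4, 0, 0], [0, -22, 8, 0, 0], [0, -32, 12, 0, 0], [0, -35.5, 13.5, 0, 0], [0, -35.5, 13.5, 0, 0], [0, -35.5, 13.5, 0, 0], [0, -35.5, 13.5, 0, 0], [0, -35.5, 13.5, 0, 0], [0, -35.5, 13.5, 0, 0], [0, -35.5, 13.5, 0, 0]],
])

```text
time_s: 31.5
eef_pos: [0.6212, -0.1497, 0.2112]
eef_rot: [-0.0, 0.998, 0.067, -0.0]
wrist_force: [-0.8, 0.1, 0.3]
opening: 0.264
grasp_force: 58.8
```

Run:
```python
from h import *
o=ctrl.get_obs(); print(o['time_s'],o['eef_pos'],o['eef_rot'],o['grasp_force'])
print(rel(.6201,-.1488,.128,np.radians(97.6)))
p,W=look("w12")
```

```text
31.5 [ 0.62121197 -0.14966643  0.21118035] [-2.55496053e-05  9.97786077e-01  6.65052094e-02 -1.50860028e-05] 58.78956735134125
(array([-1. , -1. , 83.2]), np.float64(0.0), 'q6', np.float64(1.02), 'yaw', np.float64(-1.438))
```

View pics/w12.png

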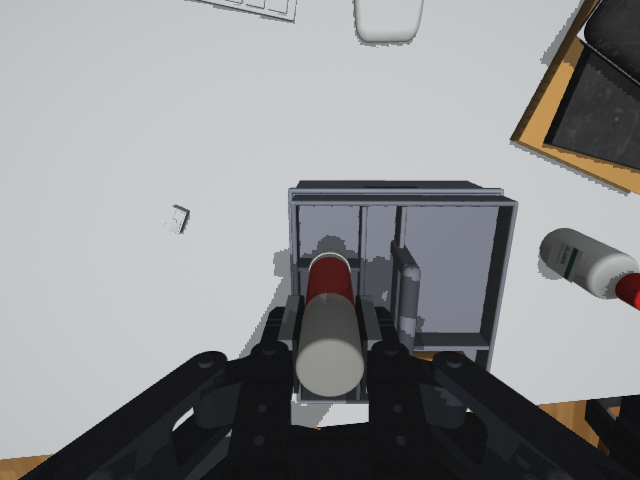

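The glue stick hangs upright over the well at (330,240). Lowering.

Request:
move_arm([
  [[0, -1, -1, 18, 0], [0, -1, -1, 36, 0], [0, -1, -1, 54, 0], [0, -1, -1, 68, 0], [0, -1, -1, 77, 0], [0, -1, -1, 81, 0], [0, -1, -1, 82, 0], [0, -1, -1, 82, 0], [0, -1, -1, 82, 0], [0, -1, -1, 82, 0]],
])

```text
time_s: 32.38
eef_pos: [0.6206, -0.1493, 0.1305]
eef_rot: [0.0, 0.998, 0.066, 0.001]
wrist_force: [-0.8, 0.2, 0.0]
opening: 0.263
grasp_force: 58.8
```

Request:
move_arm([
  [[0.5, 0, 0, 0.5, 0], [0.5, 0, 0, 0.5, 0], [0.5, 0, 0, 0.5, 0], [0.5, 0, 0, 0.5, 0], [0.5, 0, 0, -10, 0], [0.5, 0, 0, -35, 0], [0.5, 0, 0, -70, 0], [0.5, 0, 0, -110, 0], [0.8, 0, 0, -140, 0], [1, 0, 0, -150, 0]],
])

```text
time_s: 33.22
eef_pos: [0.6221, -0.1499, 0.2871]
eef_rot: [0.002, 0.998, 0.066, 0.005]
wrist_force: [1.6, -0.8, 0.7]
opening: 0.768
grasp_force: 0.0
```

Request:
move_arm([
  [[1, -40, 10, 0, 0], [1, -80, 20, 0, 0], [1, -115, 40, 0, 0], [1, -125, 50, 0, 0], [1, -125, 50, 0, 0], [1, -125, 50, 0, 0], [1, -125, 50, 0, 0], [1, -125, 50, 0, 0], [1, -125, 50, 0, 0], [1, -125, 50, 0, 0]],
])

```text
time_s: 34.05
eef_pos: [0.5032, -0.2144, 0.2791]
eef_rot: [-0.0, 0.998, 0.067, -0.0]
wrist_force: [0.3, -0.1, 0.2]
opening: 1.002
grasp_force: 0.0
```

Run:
```python
from h import *
o=ctrl.get_obs(); print(o['time_s'],o['eef_pos'],o['opening'],o['wrist_force'])
p,W=look("w13")
b=np.array([.5651,-.2106]);y=np.radians(7.6);R=np.array([[np.cos(y),-np.sin(y)],[np.sin(y),np.cos(y)]])
V=W.copy(); V[...,:2]=(W[...,:2]-b)@R
print("tray",fit(V,.088,.11,-.11,.11,-.1,.1),"bar",fit(V,.128,.15,-.06,.06,-.02,.02))
print("glue",fit(V,.155,.18,.03,.1,.02,.09),"glue low",fit(V,.11,.18,.03,.1,.02,.09),np.nanmax(V[...,2][(V[...,0]>.03)&(V[...,0]<.1)&(V[...,1]>.02)&(V[...,1]<.09)]))
print("knob",fit(V,.115,.145,-.09,-.03,-.08,-.015),"foot",fit(V,.085,.093,-.08,-.03,-.075,-.006),np.nanmax(V[...,2][(V[...,0]<-.04)&(V[...,0]>-.09)&(V[...,1]<-.02)&(V[...,1]>-.08)]))
```

```text
34.05 [ 0.50315378 -0.21437146  0.27907662] 1.0020141747115383 [ 0.30509585 -0.07394597  0.182156  ]
tray (8323, array([ -0.5,  -1.6, 166.4, 182.5,  89.9])) bar (2223, array([ -0.7,  -1.5,  12. , 109.8,  89.8]))
glue (1355, array([62.6, 53. , 23.7, 23.3, 69.4])) glue low (1702, array([62.6, 53. , 23.7, 23.4, 69.4])) 0.17044007556368282
knob (623, array([-61.5, -42.9,  22.3,  22.7,  65.1])) foot (975, array([-52.8, -41.8,  42.6,  65.1,   0.2])) 0.3722335956036005
```

View pics/w13.png

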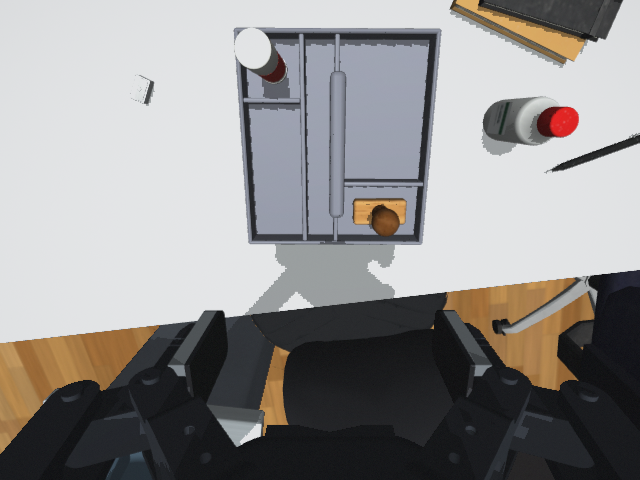

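The glue stick stands in the well at (260,55), the stamp stands in its bay at (383,215), and the tray is still flush. Handing in.

```bash
python3 -c "
from bench import order
print(order.hand_in())"
```

```text
the job is handed in; nothing more can be done
None
```

The job is handed in, though no verdict came back. My last measurements showed both staplers flat in their lanes, the tray flush on the box, and the glue stick and stamp upright in their places, all released. I did not touch the bottle, eraser or sharpener.

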